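Clamp the painted canvas to its board

TASK

Two plywood painting boards lie on the studio table, each with a cam-lever clamp standing open; one board carries a small painted canvas, the other has none. Flip the clamp lever on the canvas's board over its high point until it snaps shut, without touching the painting. Leave the lever on the board without a canvas open as it is.

Things in the scene. Friction and masses are not known exactly. Their poses are not given: they have to be found in the camera images.
- canvas_pivot (a point): Middle of the hinge pin of the cam lever on the canvas's board, 72 mm above the table; fixed, yaw varies. Axes: z up, y along the pin away from the canvas, x level, the way the lever swings to close. Around the pin a 28 mm round cam; beneath it the clamp arm (top 16 mm below the pin, x -15 to 15, y -55 to 29 mm) and the board (top 54 mm below the pin, 260 by 210 mm, its middle at y -70).
- canvas_lever (a joint): Angle (rad) of that lever, a steel bar 22 mm wide, 9 thick, black grip, end 85 mm from the pin. 0 open: end 36 mm to -x, 77 above the pin; 0.44 upright; 0.91 high point; 1.75 shut on its stop: end 82 mm to +x, 22 above the pin. A spring turns it back to open before the high point, snaps it shut and holds it after. A push of 5 to 15 N to +x near the end throws it.
- spare_lever (a joint): Angle (rad) of the like lever on the like board without a canvas, same values; it must stay open (near 0). The two boards lie left and right in front of the robot, either way round.
- canvas: The painted canvas, a slab 190 (x) by 125 (y) by 20 mm high, fixed on its board; origin at the centre of its underside, 18 mm above the table; axes as canvas_pivot. The lever's hinge pin is 100 mm to +y of its origin, 37 mm beyond its edge. Not to be touched.

How it is judged (in metres and radians):
At the end, for the whole second after the job is handed in: The lever on the canvas's board is snapped shut (angle above 1.6 rad) and at rest, and the lever on the board without a canvas is still open (below 0.2 rad) (value of joint canvas_lever above 1.6 rad and velocity of joint canvas_lever below 0.1 rad/s and value of joint spare_lever below 0.2 rad); the robot touches nothing.
It fails at once if the robot touches the canvas (contact force between canvas and the fingers above 0.5 N or contact force between canvas and the arm above 0.5 N).
It fails at once if the lever on the board without a canvas is thrown (value of joint spare_lever above 0.6 rad).
It also fails if it takes over 29 s, if anything falls off the work surface, if the arm or the gripper's body presses on something with over 40 N, if the wrist force passes 120 N, or if a joint passes its speed limit or range.

ROBOT

A 6-joint arm with a two-finger parallel gripper is mounted at the origin on the work surface. World frame = base frame: x ahead of the robot, y to its left, z up, the work surface at z = 0. Lengths are in m, angles in degrees, forces in N, time in s.
With the tool pointing down it reaches from about 0.4 to 0.825 m from the base axis. Payload 7 kg.
Tool frame: the origin (TCP) lies midway between the tips of the shut fingers; the grasp point (between the pads) lies 19 mm behind it; z points along the fingers, y is the direction in which the jaws open and shut (so a half turn about z gives the same grasp; the last joint's range is limited). The gripper opens to 88 mm and grips with 3 to 60 N. Pads are 19 mm wide; open, the fingers measure 130 mm over their backs; the gripper's body (78 mm by 193 mm) begins 47 mm behind the grasp point.
Start: joints at [-59.066, 20.546, 0.682, 0, -70.136, -16.507], TCP at [0.168, -0.654, 0.227] pointing down, gripper open.
Joint ranges: [-176.03, 176.03], [-82.01, 121.73], [-58.28, 71.71], [-173.87, 95.51], [-174.79, -0.11], [-173.66, 173.66]. Speed limits (degrees/s): [136.94, 136.94, 172.46, 180, 180, 180].

INTERFACE

Orientations are given as a 3x3 rotation matrix whose columns are the frame's x, y, z axes.
In Python, from rig import robot gives the robot as it stands. Calls block until the motion is done:
- robot.goto(position, orientation): joint-space move of the TCP to a pose.
- robot.servo_line(position, ori=None, speed=0.15): straight line of the TCP; ori=None keeps the orientation; speed is the mean speed in m/s.
- robot.movej(angles): joint-space move.
- robot.move_gripper(opening): opening from 0.0 (shut) to 1.0 (fully open); the grip force is fixed at half the most; returns when the fingers have stopped.
- robot.dwell(seconds).
- robot.ik(position, orientation): joint angles nearest the present ones, or None.
- robot.grab_frame(name): name is "scene" or "side" or "wrist"; returns (picture, depth): 384x512x3 uint8, red, green, blue; 384x512 float32, m along the optical axis (not along the pixel's ray), 0 where there is no reading.
- robot.camera_info(name): a dict with "vfov" (degrees; the focal length in pixels is half the picture's height over the tangent of half this angle, whatever the lens; pixels are square), "cx", "cy" (the principal point, pixels), "view" (4x4, takes a point from world to camera coordinates); the wrist camera has in their place "T_tool_cam" (4x4, takes a point from camera to tool coordinates, whose origin is the TCP and whose axes are the flange's). Camera axes: x right, y down, z forward; pixel columns grow to the right and rows downward; lengths in m; the calibration is good to about 2 mm. A picture is of the moment at which its call begins: read the wrist's pose just before it. camera_info takes no time and is no camera call.
A pose or a line that the arm cannot do raises robot.Unreachable and nothing moves.
- robot.job_done(): hands the job in, once; it reports no verdict.
Readings, each from a call of its own:
- robot.read_t(): time.
- robot.read_qpos(): joint angles.
- robot.read_qvel(): joint speeds.
- robot.read_effort(): joint torques, N m.
- robot.read_position(): TCP position.
- robot.read_tcp_rot(): TCP orientation.
- robot.read_force(): force on the tool from outside, world axes, zero at the start.
- robot.read_ft_torque(): the same for the moment, N m.
- robot.read_grip_width(): opening from 0.0 (shut) to 1.0 (fully open).
Only numpy, scipy, OpenCV 4.12 (cv2) and the standard library are available. Lean on these libraries where they do the work, as an engineer would, in place of code of your own. Each camera call takes 0.05 s, during which the arm holds its last target. There are 200 camera calls.

## Working session

There is one attempt and no reset: what is moved stays moved. The work goes in short steps, each a Python script; the robot and the scene stay as the last script left them, time stands still between calls to the robot, and variables do not carry over. Pictures are saved under pics/ and viewed, about 8 in all and at most 12, crops included, and the job is handed in when it is done.

```bash
mkdir -p pics; cat > h.py <<'E'
import numpy as np, cv2
from rig import robot
def cloud(name):
    T=robot.read_position(); R=robot.read_tcp_rot()
    im,d=robot.grab_frame(name); c=robot.camera_info(name)
    f=im.shape[0]/2/np.tan(np.radians(c['vfov'])/2)
    v,u=np.mgrid[:im.shape[0],:im.shape[1]]
    P=np.stack([(u-c['cx'])/f*d,(v-c['cy'])/f*d,d],-1)
    if 'view' in c:
        M=np.linalg.inv(c['view'])
    else:
        M=np.eye(4);M[:3,:3]=R;M[:3,3]=T;M=M@c['T_tool_cam']
    W=P@M[:3,:3].T+M[:3,3]; W[d==0]=np.nan
    return im,W
E
python3 - <<'E'
from h import *
a,W=cloud('scene');b,V=cloud('side')
np.savez('c.npz',a=a,W=W,b=b,V=V)
cv2.imwrite('pics/1.png',a[...,::-1]);cv2.imwrite('pics/2.png',b[...,::-1])
print(robot.read_t(),robot.read_tcp_rot())
E
```

```text
0.1 [[-9.68487653e-01 -2.49060994e-01 -5.35736431e-04]
 [-2.49061509e-01  9.68486683e-01  1.38166510e-03]
 [ 1.74734715e-04  1.47155692e-03 -9.99998902e-01]]
```

View pics/1.png

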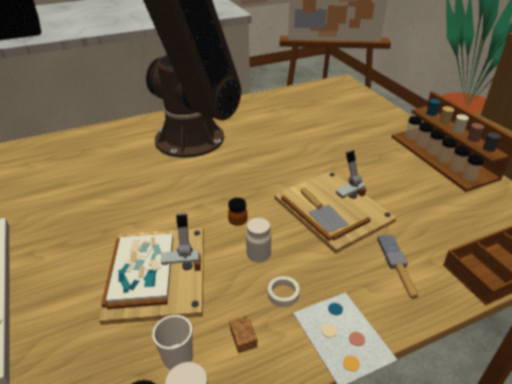

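View pics/2.png

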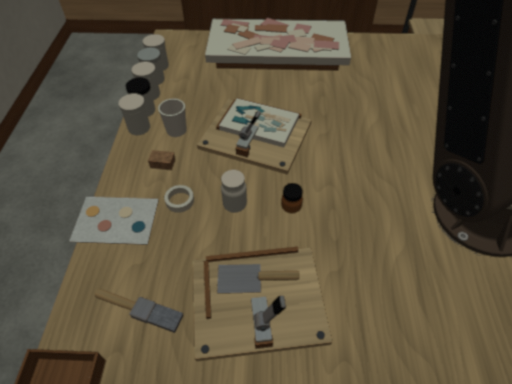

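The scene view shows the canvas board at left, centred around px (155,275), with its lever grip at (182,222) and pin near (185,250). The spare board is at right, with its lever at (352,170). The side view agrees. Next I measure the poses from depth.

```bash
python3 - <<'E'
from h import *
z=np.load('c.npz')
for im,W,box in ((z['a'],z['W'],(90,205,215,330)),(z['b'],z['V'],(85,190,170,315))):
    r0,c0,r1,c1=box[1],box[0],box[3],box[2]
    r0,r1,c0,c1=(205,330,90,215) if c0==90 else (85,170,190,315)
    P=W[r0:r1,c0:c1].reshape(-1,3);C=im[r0:r1,c0:c1].reshape(-1,3)
    s=P[(abs(P[:,2]-.038)<.006)]
    print('canvas',len(s),cv2.minAreaRect(s[:,:2].astype('f4')),np.median(s[:,2]))
    b=P[(abs(P[:,2]-.018)<.006)]
    print('board',len(b),cv2.minAreaRect(b[:,:2].astype('f4')),np.median(b[:,2]))
    l=P[(P[:,2]>.095)&(P[:,2]<.18)]
    print('lever',len(l)); 
    for h in np.arange(.05,.16,.01):
        q=P[(P[:,2]>h)&(P[:,2]<h+.01)]
        if len(q): print(round(h,3),len(q),q.mean(0).round(4),q.std(0).round(4))
E
```

```text
canvas 3557 ((0.5621320009231567, -0.24833540618419647), (0.20303285121917725, 0.20291517674922943), 70.87156677246094) 0.03880742735571463
board 3207 ((0.5582208037376404, -0.245909184217453), (0.2098541110754013, 0.26315242052078247), 70.80398559570312) 0.018264408153289335
lever 293
0.05 414 [ 0.608  -0.2046  0.0554] [0.0663 0.0304 0.0022]
0.06 114 [ 0.7299 -0.2427  0.0651] [0.0627 0.0295 0.0027]
0.07 193 [ 0.6997 -0.2299  0.0752] [0.0806 0.0387 0.0028]
0.08 251 [ 0.6937 -0.2274  0.0842] [0.0869 0.0399 0.0021]
0.09 50 [ 0.5741 -0.1774  0.0955] [0.0032 0.0059 0.003 ]
0.1 46 [ 0.5694 -0.1754  0.1052] [0.0035 0.0064 0.0026]
0.11 48 [ 0.5655 -0.1748  0.1151] [0.0025 0.0063 0.003 ]
0.12 51 [ 0.5616 -0.173   0.1255] [0.0028 0.0063 0.0029]
0.13 53 [ 0.5574 -0.1712  0.1353] [0.0033 0.0069 0.0028]
0.14 61 [ 0.5527 -0.1703  0.1453] [0.0036 0.0063 0.0028]
0.15 5 [ 0.5503 -0.1679  0.1512] [0.0019 0.0037 0.0007]
canvas 1977 ((0.5568284392356873, -0.24487090110778809), (0.19996307790279388, 0.19547325372695923), 71.3800277709961) 0.03719353558039373
board 2524 ((0.5538918972015381, -0.2449372410774231), (0.21336449682712555, 0.26132750511169434), 71.20976257324219) 0.01679465184103368
lever 97
0.05 161 [ 0.5706 -0.1823  0.0544] [0.014  0.0252 0.0018]
0.06 23 [ 0.5776 -0.1685  0.0657] [0.0077 0.0038 0.003 ]
0.07 46 [ 0.5758 -0.1724  0.0751] [0.0097 0.0071 0.0025]
0.08 45 [ 0.5777 -0.1756  0.0833] [0.0061 0.0077 0.0022]
0.09 11 [ 0.5699 -0.1693  0.0951] [0.0029 0.0055 0.0022]
0.1 11 [ 0.5656 -0.1654  0.1052] [0.0029 0.0021 0.0025]
0.11 11 [ 0.5611 -0.1648  0.1142] [0.0025 0.0023 0.0026]
0.12 13 [ 0.5559 -0.1615  0.1251] [0.0032 0.0021 0.0031]
0.13 19 [ 0.5517 -0.1609  0.1354] [0.004  0.0025 0.0031]
0.14 37 [ 0.5451 -0.1662  0.1462] [0.0038 0.0063 0.0021]
```

```bash
python3 - <<'E'
from h import *
a=np.radians(-19.0);X=np.array([np.cos(a),np.sin(a),0]);Y=np.array([-X[1],X[0],0]);Z=np.array([0,0,1.])
pin=np.array([.556,-.2455,.072])+.07*Y
p=lambda x,z:pin+x*X+z*Z
ori=[np.c_[s*X,-s*Y,-Z] for s in (1,-1)]
q0=np.array(robot.read_qpos())
js=[robot.ik(p(-.08,.18),R) for R in ori]; print(js,q0)
k=min((i for i in (0,1) if js[i] is not None),key=lambda i:np.abs(np.array(js[i])-q0).max())
R=ori[k]
robot.move_gripper(0.0)
t=np.array(robot.read_position());t[2]=.27
robot.servo_line(t)
robot.goto(p(-.08,.18),R)
robot.servo_line(p(-.08,.05))
print(pin,robot.read_t(),robot.read_position(),robot.read_force())
np.savez('pose.npz',pin=pin,X=X,R=R)
im,W=cloud('scene')
cv2.imwrite('pics/3.png',cv2.resize(im[150:350,60:310],None,fx=3,fy=3)[...,::-1])
E
```

```text
[array([  4.44473232,   5.48596941, -15.70797329,   0.        ,
       -68.8060573 ,  66.55526768]), array([   4.44473232,    5.48596941,  -15.70797329,    0.        ,
        -68.8060573 , -113.44473232])] [-5.90641453e+01  2.05870144e+01  6.40647291e-01 -1.52762463e-02
 -7.01373154e+01 -1.65086769e+01]
[ 0.57878977 -0.1793137   0.072     ] 5.1417 [ 0.50376905 -0.15343197  0.12273753] [-0.01863161  0.79420618 -0.18570902]
```

View pics/3.png

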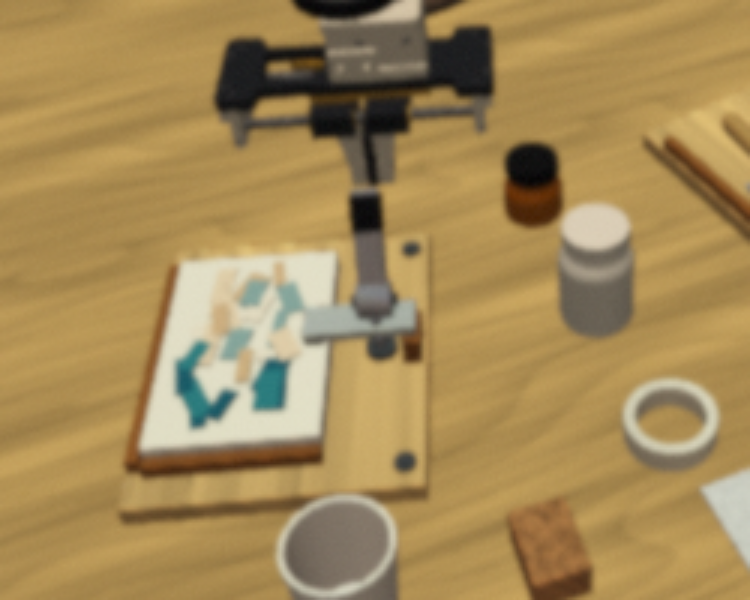

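The shut fingers (crop px (370,160)) stand directly behind the lever grip (365,210) and are lined up with it, clear of the canvas. Next is the push.

```bash
python3 - <<'E'
from h import *
d=np.load('pose.npz');p=lambda x,z:d['pin']+x*d['X']+np.array([0,0,z])
for x in (-.02,.01,.03,.045):
    robot.servo_line(p(x,.05),speed=.08); print(x,robot.read_t(),robot.read_force().round(1))
robot.servo_line(p(.03,.2),speed=.2)
robot.servo_line(p(-.1,.2),speed=.2)
robot.dwell(.3)
im,W=cloud('scene'); print(robot.read_t(),robot.read_force())
P=W[205:330,90:215].reshape(-1,3)-d['pin'];Y=np.array([-d['X'][1],d['X'][0],0])
x=P@d['X'];y=P@Y
m=(abs(y)<.02)&(abs(x)<.1)&(P[:,2]>-.01)&(P[:,2]<.1)
for a in np.arange(-.05,.1,.015):
    s=m&(abs(x-a)<.0075); print(round(a,3),s.sum(),P[s,2].max().round(3) if s.any() else '')
cv2.imwrite('pics/4.png',cv2.resize(im[100:330,60:410],None,fx=2,fy=2)[...,::-1])
E
```

```text
-0.02 6.0917 [-4.1  0.8  1.5]
0.01 6.6167 [-0.3 -0.3 -0.6]
0.03 7.0167 [ 1.  -0.3  0. ]
0.045 7.3583 [ 0.  -0.1  0.6]
9.4083 [ 0.16764065 -0.16812591  0.22196361]
-0.05 0 
-0.035 0 
-0.02 0 
-0.005 35 0.016
0.01 98 0.017
0.025 35 0.015
0.04 41 0.018
0.055 40 0.023
0.07 48 0.028
0.085 51 0.027
0.1 0
```

View pics/4.png

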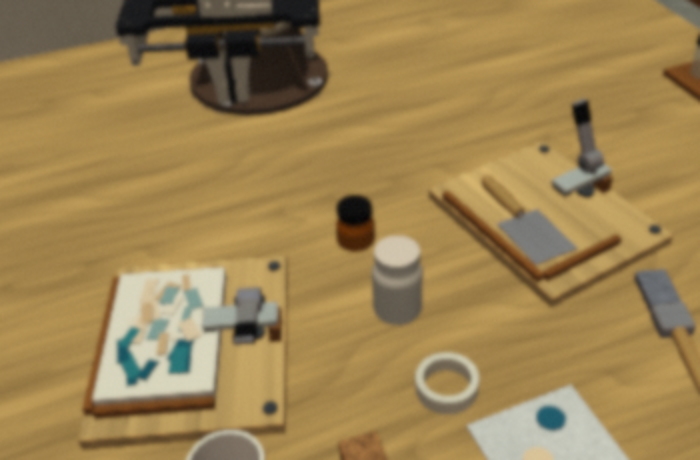

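The canvas lever now lies flat (crop px (247,315)), with its end about 82 mm to +x and 22 mm above the pin, which is the shut pose. The spare lever (585,130) is still open, and the gripper is clear of everything.

```bash
python3 -c "
from rig import robot
robot.job_done()"
```

```text
the job is handed in; nothing more can be done
```

I flipped the clamp lever on the canvas's board over its high point and it snapped shut. I pushed it with the shut fingers in a straight line to +x, 50 mm above the pin, then lifted clear and handed the job in at about 9.4 s.

- **Canvas lever:** depth readings put its top face about 27 mm above the pin at x = 70–85 mm, which matches the shut pose of about 1.75 rad.
- **Spare lever:** it still stood open in the last picture. I judged that by eye and did not measure its angle.
- **Forces:** the highest tool force I read was about 4 N, sampled between push steps. By the last check it was about 0.3 N, with the arm clear of everything.
- **Canvas:** the planned path kept the fingertips well above it, and no contact was seen.

No check failed or disagreed.

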